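# Load the full drum of tag strip by feel

## Task

One of the four closed drums in the sloping rack is still full and clearly heavier than the others: find it by its weight and mount it upright on the tag embosser's spindle, lowered gently until it rests fully home on the plate. The three spent drums must stand in their own rack pockets when you finish; leave the other things on the bench alone.

Things in the scene. Friction and masses are not known exactly. Their poses are not given: they have to be found in the camera images.
- drum_a: one of four outwardly identical closed drums: grey cylinder 64 mm across, 75 mm tall, black lid with a flat upright black grip fin on it, 18 mm thick (drum's x), 46 mm long (its y), 40 mm high (75 to 115 mm above the underside). Blind bore in the underside, 22 mm across, 32 mm deep. Origin: centre of the underside; z along the axis to the fin
- drum_b: looks the same as drum_a, same frame. At the start each drum stands in a rack pocket, tilted 30 degrees: its fin points up and towards the robot, the fin's length runs along the rack's row
- drum_c: looks the same as drum_a, same frame. Three drums are nearly used up (0.22 to 0.30 kg in all), one is full (0.57 to 0.71 kg); neither name, place nor look tells which, and it changes from run to run
- drum_d: looks the same as drum_a, same frame. The coil inside a drum may shift by 1 to 2 mm as it is moved
- rack: fixed rack, 336 mm along its y, 80 mm deep; board climbs at 30 degrees along its +x. Four pockets at y = -120, -40, 40, 120 mm, 72 to 76 mm wide, between dividers 16 mm high; the drums lean on a lip 36 mm high at the low front edge (heights square to the board). A drum's underside centre sits at x = 0, z = 48 mm in the rack's frame. Origin: on the table under the row's centre
- embosser: fixed tag embosser: white base 140 x 270 mm, 30 mm high, with a round aluminium plate (84 mm across, top 36 mm above the table) carrying the upright steel spindle. Black head 130 x 105 x 100 mm (top 133 mm above the table), its near face 87 mm from the spindle's axis on the +y side. Origin: on the table under the spindle's axis
- spindle_foot (a point): centre of the plate's top, at the foot of the upright steel spindle, which is 16 mm in diameter and 29 mm tall with a tapered tip; a drum fully home rests with its underside on the plate, at this height. z up
- padlock: brass padlock, 50 x 24 x 85 mm, standing; bystander. Origin under its centre
- screwdriver: screwdriver 190 mm long, lying near the front; bystander. Origin under its middle
- graphite: small jar, 48 mm in diameter and 85 mm tall; bystander. Origin under its centre
- wire_brush: hand brush 170 mm long, lying; bystander. Origin under its middle
- blank_box: cardboard box, 70 x 110 x 35 mm; bystander. Origin under its centre
There are look-alikes about, which are no part of the job. Leave any orange or yellow look-alike of the drum_a alone.

How it is judged:
By the outcome, as a careful person would: the job done as asked, in the order asked, and still so for the second after the job is handed in, with the robot touching nothing.
It also fails if it takes over 72 s, if anything falls off the work surface, if the arm or the gripper's body presses on something with over 40 N, if the wrist force passes 120 N, or if a joint passes its speed limit or range.

## Robot

A 7-joint arm with a two-finger parallel gripper is mounted at the origin on the work surface. World frame = base frame: x ahead of the robot, y to its left, z up, the work surface at z = 0. Lengths are in m, angles in rad, forces in N, time in s.
With the tool pointing down it reaches from about 0.4 to 0.875 m from the base axis. Payload 6.5 kg.
Tool frame: the origin (TCP) lies at the very end of the fingers, on their centre line; the grasp point (between the pads) lies 19 mm behind it; z points along the fingers, y is the line along which they close (so a half turn about z gives the same grasp; the last joint's range is limited). The gripper opens to 88 mm and grips with 3 to 60 N. Pads are 18 mm wide; open, the fingers measure 123 mm over their backs; the gripper's body (75 mm by 187 mm) begins 45 mm behind the grasp point.
Start: joints at [-1.246, 0.536, -0.004, 1.538, 0.003, 1.067, -0.071], TCP at [0.248, 0.601, 0.201] pointing down, gripper open.
Joint ranges: [-2.7, 2.7], [-0.37, 2.16], [-1.27, 1.26], [0.24, 2.4], [-1.31, 4.45], [0.19, 1.91], [-2.76, 2.76]. Speed limits (rad/s): [2.39, 2.39, 3.14, 3.14, 3.14, 3.14, 3.14].

## Interface

Orientations are given as a unit quaternion [x, y, z, w].
In Python, from bench import sensors, vision, job gives the robot as it stands.
- The arm moves only by the shell command python3 -m inch 'ROWS' [FORCE]. ROWS is a JSON object of lists of equal length, an entry for each row: "linear": the shift along the tool's x, y, z in mm, a list of three; "turn": the turn, a rotation vector about the tool's x, y, z in degrees, a list of three; "fingers": the opening, from 0 (shut) to 1 (fully open). In form: {"linear": [[dx, dy, dz], ...], "turn": [[ax, ay, az], ...], "fingers": [fingers, ...]}. A call has exactly 10 rows; each row is the pose to reach, as a shift and turn from the pose commanded when the call began, along the tool's axes at that moment; what a row does not reach only later rows make up. A row lasts 1/10 s, in which the tool goes at most 50 mm and 8.59 degrees, less where a joint would pass 70% of its speed; a pose out of reach is approached as far as the arm can. A call with a gripper value outside its range is refused whole. The fingers move at their own pace and stop on an object; FORCE is the grip in N (left out, the last holds). Time passes only in rows, so rows that repeat a pose let the fingers close, or fill a call up. It gives the time, the measured TCP pose, the force, the opening and the grip force at its end, in the units of the state.
- sensors.sense(): the state, without advancing time (a new reading comes with each control period).
- vision.capture(name): name is "side" or "top"; returns the picture (384x512x3 uint8, red, green, blue); there is no depth.
- vision.calibration(name): a dict with "fov_y" (degrees; the focal length in pixels is half the picture's height over the tangent of half this angle, whatever the lens; pixels are square), "cx", "cy" (the principal point, pixels), "k1" (the pictures are not rectified: a ray, as slopes to the right and down, at radius r is drawn at 1 + k1 r^2 times it, then the intrinsics apply), "R" (3x3) and "t" (3): a world point X has camera coordinates R X + t. Camera axes: x right, y down, z forward; pixel columns grow to the right and rows downward; lengths in m; the calibration is good to about 2 mm. A picture is of the moment at which its call begins. calibration takes no time and is no camera call.
- job.sign_off(): hands the job in; it is judged then, once.
Trained networks look in the newest picture that a camera, given by its name, has taken for a name from the list of things; names that differ only in an ending like _2 or _b are one class to them, and where a whole thing is asked for, a point or a joint stands for the part that bears it (a point fixed in the world has none). Each returns a list of dicts, best first, with "p" (0 to 1); they miss things now and then, are a little off and sometimes report something else, mostly with a low value. They report only what shows in the picture. A call takes as long as a camera call. They do not tell look-alikes from the thing itself.
- vision.cut_out(camera, thing): "mask" (384x512 bool, what is visible of it) and "box" ([left, top, right, bottom] in pixels, round what is visible of it).
- vision.pinpoint(camera, thing): "centre" ([row, column] in pixels: a listed point, or the origin of a listed thing).
The state is a dict: "time_s": time; "joint_positions": joint angles; "joint_velocities": joint speeds; "effort": joint torques, N m; "ee_pos": TCP position; "tool_rot": TCP orientation; "wrist_force": force on the tool from outside, world axes, zero at the start; "torque": the same for the moment, N m; "finger_gap": opening from 0.0 (shut) to 1.0 (fully open); "gripper_force": force on a finger pad.
Only numpy, scipy, OpenCV 4.12 (cv2) and the standard library are available. Lean on these libraries where they do the work, as an engineer would, in place of code of your own. Each camera call takes 0.05 s, during which the arm holds its last target. There are 200 camera calls.

## Working session

There is one attempt and no reset: what is moved stays moved. The work goes in short steps, Python scripts to look and compute and a shell command to move; the robot and the scene stay as the last step left them, time stands still between calls to the robot, and variables do not carry over. Pictures are saved under pics/ and viewed, at most 10 in all, crops included, and the job is handed in when it is done.

```bash
ls; mkdir -p pics
cat > h.py <<'E'
import numpy as np, cv2
from bench import sensors, vision, job
def cam(n):
    c=vision.calibration(n); f=192/np.tan(np.radians(c["fov_y"])/2)
    return c,f,np.array(c["R"]),np.array(c["t"])
def ray(n,row,col):
    c,f,R,t=cam(n); d=np.array([(col-c["cx"])/f,(row-c["cy"])/f]); u=d.copy()
    for _ in range(30): u=d/(1+c["k1"]*(u@u))
    return -R.T@t, R.T@np.array([u[0],u[1],1])
def onz(n,row,col,z):
    o,d=ray(n,row,col); return o+d*(z-o[2])/d[2]
def proj(n,X):
    c,f,R,t=cam(n); p=np.asarray(X)@R.T+t; u=p[...,:2]/p[...,2:]
    u=u*(1+c["k1"]*(u**2).sum(-1,keepdims=True)); return u*f+[c["cx"],c["cy"]]  # col,row
def tri(a,b):
    A=[];B=[]
    for n,r,c in (a,b):
        o,d=ray(n,r,c); d/=np.linalg.norm(d); P=np.eye(3)-np.outer(d,d); A.append(P);B.append(P@o)
    return np.linalg.lstsq(np.vstack(A),np.hstack(B),rcond=None)[0]
E
python3 - <<'E'
from h import *
for n in("side","top"):
    im=vision.capture(n); cv2.imwrite(f"pics/{n}0.png",im[:,:,::-1])
    c,f,R,t=cam(n); print(n,"pos",-R.T@t,"fwd",R[2],f,c["k1"])
    for th in("drum_a","rack","embosser","spindle_foot","graphite","padlock"):
        for p in vision.pinpoint(n,th): print(th,round(p["p"],2),np.round(p["centre"],1),np.round(onz(n,*p["centre"],{"spindle_foot":.036}.get(th,0)),3))
s=sensors.sense();print(s)
E
```

```text
pics
side pos [0.48987779 0.6858848  0.86814969] fwd [ 0.01518558 -0.66021625 -0.75092204] 401.6821991362711 -0.035898663727929526
drum_a 0.95 [199.1 241.5] [ 0.544 -0.056  0.   ]
drum_a 0.81 [142.6 249.4] [ 0.529 -0.298  0.   ]
drum_a 0.81 [139.  321.4] [ 0.293 -0.321  0.   ]
drum_a 0.72 [115.8 205.1] [ 0.687 -0.435  0.   ]
drum_a 0.6 [176.2 243.9] [ 0.54  -0.147  0.   ]
drum_a 0.58 [159.5 244.9] [ 0.54  -0.219  0.   ]
rack 0.75 [179.5 243.8] [ 0.54  -0.133  0.   ]
embosser 0.81 [302.8 232.2] [0.552 0.262 0.   ]
spindle_foot 0.76 [298.  226.6] [0.562 0.268 0.036]
graphite 0.93 [207.7 178. ] [ 0.72  -0.021  0.   ]
padlock 0.69 [249.7 167.7] [0.726 0.119 0.   ]
top pos [ 0.35203778 -0.01563364  1.12762189] fwd [ 0.13093003 -0.00151231 -0.99139046] 382.85412433031956 -0.12129344839181672
drum_a 0.94 [182.1 337.6] [ 0.537 -0.255  0.   ]
drum_a 0.91 [262.2 348.7] [ 0.299 -0.279  0.   ]
drum_a 0.84 [175.9 252.4] [0.559 0.001 0.   ]
drum_a 0.69 [179.4 283.1] [ 0.547 -0.091  0.   ]
drum_a 0.62 [179.3 309.9] [ 0.547 -0.171  0.   ]
drum_a 0.56 [135.1 393.1] [ 0.683 -0.435  0.   ]
drum_a 0.55 
[... 307 characters left out ...]
ions': array([-1.24622004,  0.53638341, -0.00436691,  1.53790963,  0.00257417,
        1.06730253, -0.07120274]), 'joint_velocities': array([-0.0007678 , -0.00158202, -0.00146642,  0.00090237, -0.00017717,
        0.00033049,  0.00229301]), 'effort': array([-5.24884981e-04, -5.70785594e+01,  9.89717804e-01, -2.51881510e+01,
       -5.62377123e-02,  1.07796164e-02,  2.41296630e-05]), 'ee_pos': array([0.24759734, 0.60098318, 0.20112319]), 'tool_rot': array([ 1.94150789e-01,  9.80971697e-01, -1.21406922e-07,  1.16248034e-05]), 'wrist_force': array([0.25827675, 0.79218423, 0.73428165]), 'torque': array([0.03200025, 0.029004  , 0.02474219]), 'gripper_force': 0.0, 'finger_gap': 1.0012922551619414}
```

Run:
```python
import cv2
for n in("side","top"):
    im=cv2.imread(f"pics/{n}0.png"); cv2.imwrite(f"pics/{n}0b.png",cv2.resize(im,(800,600),interpolation=cv2.INTER_CUBIC))
```

```text
(no output)
```

View pics/side0b.png

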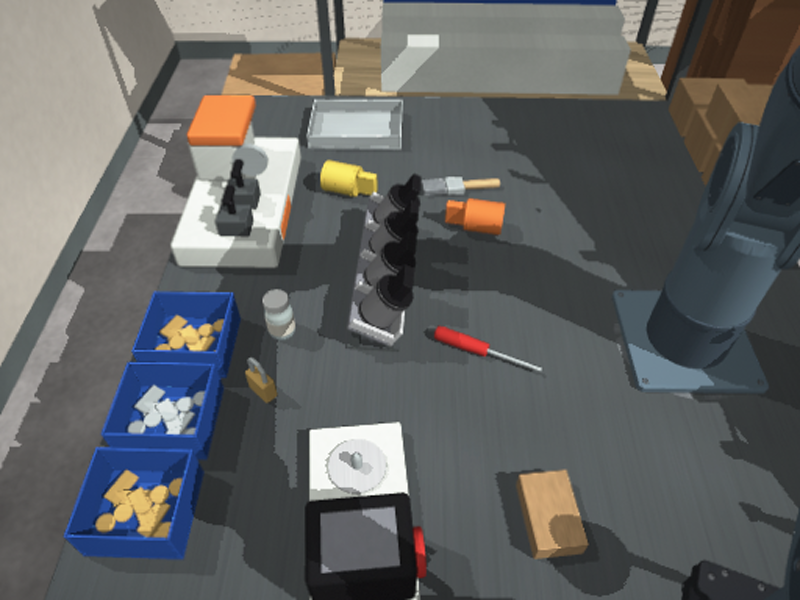

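View pics/top0b.png

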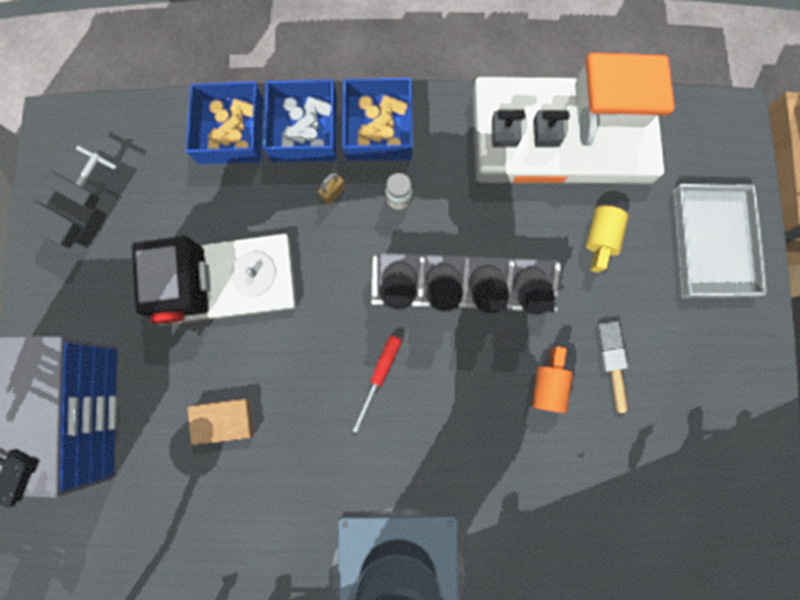

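The four drums in the rack (side about (385,305)…(405,190), top (398,285), (445,285), (490,288), (535,290) in these 800 px views) fit the description. The yellow and orange lying ones (top (607,230), (553,385)) are look-alikes, and the small black ones sit on another machine. Next I'll fit the rack and spindle poses and check them in an overlay crop.

```bash
cat > fit.py <<'E'
from h import *
from scipy.optimize import least_squares
D={"side":[(199.1,241.5),(176.2,243.9),(159.5,244.9),(142.6,249.4)],"top":[(175.9,252.4),(179.4,283.1),(179.3,309.9),(182.1,337.6)]}
Y=[.12,.04,-.04,-.12]
def P(v,L): # rack-> world
    c,s=np.cos(v[2]),np.sin(v[2]); L=np.asarray(L); return np.stack([v[0]+c*L[...,0]-s*L[...,1],v[1]+s*L[...,0]+c*L[...,1],L[...,2]],-1)
def res(v):
    X=P(v,[[0,y,.048] for y in Y]); r=[proj(n,X)-np.array(D[n])[:,::-1] for n in D]
    r+=[proj("side",P(v,[[0,0,0]]))-[243.8,179.5],proj("top",P(v,[[0,0,0]]))-[295.9,183.3]]
    return np.concatenate(r).ravel()
def drum(y,x,a,b): # drum-frame point in rack
    s,c=.5,3**.5/2; return [x*c-a*s, y+b, .048+x*s+a*c]
E
python3 - <<'E'
from fit import *
f=least_squares(res,[.54,-.13,0],loss="soft_l1"); v=f.x; print(v,np.round(res(v).reshape(-1,2),1).tolist())
sp=tri(("side",298,226.6),("top",176.8,162.1)); print("spindle",sp)
np.save("v.npy",v)
out=[]
for n,(x0,x1,y0,y1) in {"side":(215,295,100,225),"top":(225,370,140,215)}.items():
    im=cv2.imread(f"pics/{n}0.png"); k=4; im=cv2.resize(im,None,fx=k,fy=k,interpolation=cv2.INTER_CUBIC)
    t=np.linspace(0,2*np.pi,40)
    for y in Y:
        for L,col in (([drum(y,sx*.009,a,sy*.023) for a in(.075,.115) for sx,sy in((1,1),(1,-1),(-1,-1),(-1,1),(1,1))],(0,255,0)),([drum(y,.032*np.cos(q),.075,.032*np.sin(q)) for q in t],(0,0,255)),([drum(y,.032*np.cos(q),0,.032*np.sin(q)) for q in t],(255,255,0))):
            cv2.polylines(im,[np.int32(np.round(proj(n,P(v,L))*k+k/2))],False,col,1)
    out.append(im[y0*k:y1*k,x0*k:x1*k])
a,b=out; h=500
b=cv2.resize(b,(480,int(b.shape[0]*480/b.shape[1]))); c=np.zeros((500,800,3),np.uint8); c[:,:320]=a; c[:b.shape[0],320:]=b
cv2.imwrite("pics/ov.png",c)
E
```

```text
[ 0.53699177 -0.12756034 -0.06202888] [[-1.5, 2.1], [-0.8, 3.3], [1.0, 0.3], [-1.0, -0.8], [2.7, 1.8], [-0.0, -0.3], [1.0, 1.3], [1.0, -0.1], [1.0, 1.4], [-0.5, -0.7]]
spindle [0.5584908  0.26527931 0.02869086]
```

View pics/ov.png

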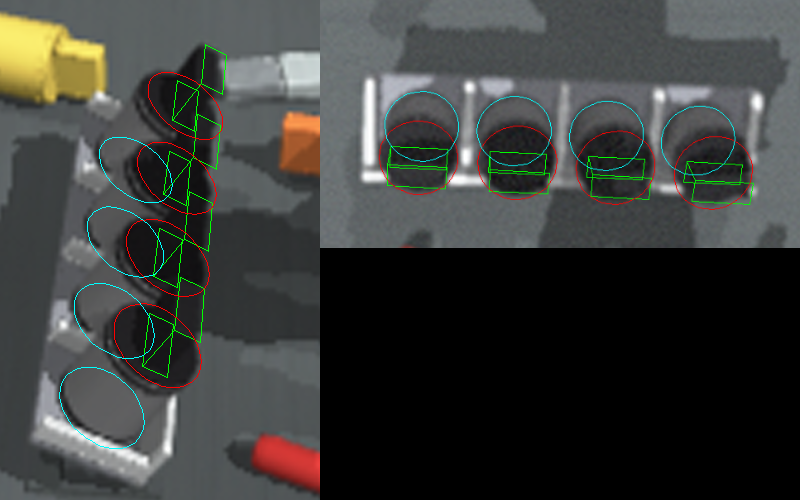

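Confirmed: four grey, black-lidded drums in the rack; the yellow and orange ones are outside it. The overlay is a few mm off, so I'll refine it with masks.

Run:
```python
from fit import *
from scipy.optimize import minimize
v=np.load("v.npy"); M={}
for n in("side","top"):
    vision.capture(n); U=np.zeros((384,512),bool)
    for m in vision.cut_out(n,"drum_a"):
        X=np.argwhere(m["mask"]); 
        c=X.mean(0); w=onz(n,*c,.08); print(n,round(m["p"],2),np.round(c),np.round(w,3),len(X))
        if abs(w[0]-.52)<.07 and -.3<w[1]<.06: U|=m["mask"]
    M[n]=U; np.save(f"m_{n}.npy",U)
t=np.linspace(0,2*np.pi,60)
def rend(n,v):
    I=np.zeros((384,512),np.uint8)
    for y in Y:
        for L in ([drum(y,.032*np.cos(q),a,.032*np.sin(q)) for a in(0,.075) for q in t],[drum(y,sx*.009,a,sy*.023) for a in(.075,.115) for sx in(-1,1) for sy in(-1,1)]):
            h=cv2.convexHull(np.float32(proj(n,P(v,L)))); cv2.fillConvexPoly(I,np.int32(np.round(h*16)),255,shift=4,lineType=cv2.LINE_AA)
    return I/255.
cost=lambda p,ns=("side","top"):sum(np.abs(rend(n,p*[.001,.001,.01])-M[n]).sum() for n in ns)
for ns in(("side","top"),("side",),("top",)):
    p0=v/[.001,.001,.01]; sx=np.vstack([p0,p0+[6,0,0],p0+[0,6,0],p0+[0,0,4]])
    r=minimize(cost,p0,args=(ns,),method="Nelder-Mead",options=dict(initial_simplex=sx)); r2=r.x*[.001,.001,.01]; print(ns,r2,cost(p0,ns),r.fun)
    if len(ns)==2:
        np.save("v.npy",r2); v2=r2
out=[]
for n,(x0,x1,y0,y1) in {"side":(215,295,100,225),"top":(225,370,140,215)}.items():
    im=cv2.imread(f"pics/{n}0.png"); k=4; im=cv2.resize(im,None,fx=k,fy=k,interpolation=cv2.INTER_CUBIC)
    for I,c in((rend(n,v2)>.5,(0,255,0)),(M[n],(0,0,255))):
        cs,_=cv2.findContours(cv2.resize(I.astype(np.uint8),None,fx=k,fy=k,interpolation=0),0,2); cv2.drawContours(im,cs,-1,c,1)
    out.append(im[y0*k:y1*k,x0*k:x1*k])
a,b=out; b=cv2.resize(b,(480,int(b.shape[0]*480/b.shape[1]))); c=np.zeros((500,800,3),np.uint8); c[:,:320]=a; c[:b.shape[0],320:]=b
cv2.imwrite("pics/ov2.png",c)
```

```text
side 0.93 [191. 248.] [ 0.522 -0.017  0.08 ] 907
side 0.82 [145. 253.] [ 0.514 -0.196  0.08 ] 554
side 0.8 [126. 255.] [ 0.509 -0.283  0.08 ] 483
side 0.7 [114. 221.] [ 0.618 -0.344  0.08 ] 583
side 0.67 [165. 251.] [ 0.519 -0.112  0.08 ] 612
side 0.65 [137. 305.] [ 0.36  -0.234  0.08 ] 692
top 0.94 [182. 255.] [ 0.525 -0.007  0.08 ] 633
top 0.93 [184. 284.] [ 0.521 -0.087  0.08 ] 648
top 0.76 [185. 313.] [ 0.518 -0.167  0.08 ] 612
top 0.76 [150. 387.] [ 0.615 -0.386  0.08 ] 718
top 0.72 [187. 341.] [ 0.511 -0.248  0.08 ] 577
top 0.56 [245. 354.] [ 0.349 -0.276  0.08 ] 781
top 0.48 [120. 212.] [0.707 0.115 0.08 ] 204
('side', 'top') [ 0.53933812 -0.12813321 -0.05797699] 619.7607843137255 532.9490196078432
('side',) [ 0.53835486 -0.13210211 -0.05903685] 269.04705882352937 188.64705882352942Traceback (most recent call last):
  File "<stdin>", line 21, in <module>
    res = _minimize_neldermead(fun, x0, args, callback, bounds=bounds,
                               **options)
    fxcc = func(xcc)
    fx = function(np.copy(x), *(wrapper_args + args))
  File "<stdin>", line 18, in <lambda>
  File "<stdin>", line 18, in <genexpr>
  File "<stdin>", line 16, in rend
  File "h.py", line 13, in proj
    c,f,R,t=cam(n); p=np.asarray(X)@R.T+t; u=p[...,:2]/p[...,2:]
            ~~~^^^
  File "h.py", line 4, in cam
    c=vision.calibration(n); f=192/np.tan(np.radians(c["fov_y"])/2)
ValueError: time passes only in moves, steps and waits
```

```bash
sed -i 's/^def cam(n):/import functools\n@functools.cache\ndef cam(n):/' h.py
python3 - <<'E'
from fit import *
np.save("v.npy",[.539,-.1295,-.058])
t=np.linspace(0,2*np.pi,90); C=lambda x,y,r,z:np.stack([x+r*np.cos(t),y+r*np.sin(t),0*t+z],-1)
rows=[]
for n,(x0,y0) in {"side":(195,265),"top":(130,145)}.items():
    im=cv2.imread(f"pics/{n}0.png")
    g=cv2.Scharr(cv2.GaussianBlur(cv2.cvtColor(im,6),(0,0),.8),cv2.CV_32F,1,0)**2+cv2.Scharr(cv2.GaussianBlur(cv2.cvtColor(im,6),(0,0),.8),cv2.CV_32F,0,1)**2
    g=np.sqrt(g); best=[]
    for x in np.arange(.545,.570,.0005):
        for y in np.arange(.255,.278,.0005):
            p=np.float32(proj(n,C(x,y,.042,.036))); best.append((cv2.remap(g,p[None,:,0],p[None,:,1],1).mean(),x,y))
    best.sort(reverse=True); print(n,np.round(best[:4],4).tolist()); _,x,y=best[0]
    k=8; c=cv2.resize(im[y0:y0+65,x0:x0+65 - 15],None,fx=k,fy=k,interpolation=cv2.INTER_CUBIC)
    f=lambda X:np.int32(np.round((proj(n,X)-[x0,y0]+.5)*k))
    cv2.polylines(c,[f(C(x,y,.042,.036))],True,(0,0,255),1)
    cv2.polylines(c,[f(np.array([[x,y,.036],[x,y,.065]]))],True,(0,255,0),1)
    rows.append(c)
cv2.imwrite("pics/sp.png",np.hstack(rows))
E
```

```text
side [[440.4395, 0.555, 0.274], [439.6467, 0.5545, 0.274], [439.5952, 0.554, 0.274], [438.8712, 0.5535, 0.274]]
top [[195.8205, 0.561, 0.262], [195.678, 0.5615, 0.262], [195.327, 0.561, 0.2615], [194.949, 0.5615, 0.2615]]
```

View pics/sp.png

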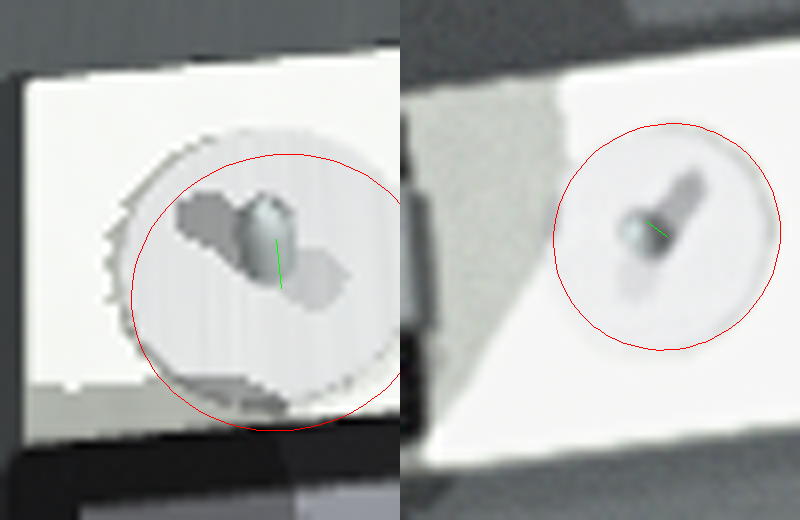

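Run:
```python
from fit import *
for n,r,c,z in(("side",298.5,228.2,.036),("side",289.3,227.7,.065),("side",298,226.6,.036),("top",174.3,162.2,.036),("top",176.8,162.1,.036),("top",173,159.5,.065)): print(n,z,onz(n,r,c,z))
# tilted rack pose targets for tool: TCP so grasp point at 95mm up the axis -> TCP at 76mm+2
v=np.load("v.npy"); s=sensors.sense()
from scipy.spatial.transform import Rotation as Ro
R0=Ro.from_quat(s["tool_rot"]); p0=s["ee_pos"]
c,sn=np.cos(v[2]),np.sin(v[2]); Rz=np.array([[c,-sn,0],[sn,c,0],[0,0,1]])
zt=Rz@[.5,0,-3**.5/2]; yt=Rz@[3**.5/2,0,.5]; Rt=np.stack([np.cross(yt,zt),yt,zt],1)
for y in Y:
    for a in(.130,.080):
        T=P(v,drum(y,0,a,0)); print(y,a,T, "tool lin mm",np.round(R0.inv().apply(T-p0)*1e3,1),"rv",np.round((R0.inv()*Ro.from_matrix(Rt)).as_rotvec(degrees=True),2))
print("Rt",Rt)
```

```text
side 0.036 [0.55861663 0.26919618 0.036     ]
side 0.065 [0.55874523 0.26169006 0.065     ]
side 0.036 [0.56229712 0.26805707 0.036     ]
top 0.036 [0.56005582 0.26369145 0.036     ]
top 0.036 [0.55264113 0.26379827 0.036     ]
top 0.065 [0.55840422 0.26417702 0.065     ]
0.12 0.13 [ 0.4810654 -0.0059339  0.1605833] tool lin mm [-447.  -472.2   40.6] rv [-26.03 -18.54  69.22]
0.12 0.08 [ 0.50602336 -0.00738308  0.11728203] tool lin mm [-470.7 -464.1   83.9] rv [-26.03 -18.54  69.22]
0.04 0.13 [ 0.476428   -0.08579937  0.1605833 ] tool lin mm [-473.2 -547.9   40.6] rv [-26.03 -18.54  69.22]
0.04 0.08 [ 0.50138596 -0.08724856  0.11728203] tool lin mm [-496.8 -539.7   83.9] rv [-26.03 -18.54  69.22]
-0.04 0.13 [ 0.4717906  -0.16566485  0.1605833 ] tool lin mm [-499.3 -623.5   40.6] rv [-26.03 -18.54  69.22]
-0.04 0.08 [ 0.49674856 -0.16711404  0.11728203] tool lin mm [-522.9 -615.3   83.9] rv [-26.03 -18.54  69.22]
-0.12 0.13 [ 0.4671532  -0.24553033  0.1605833 ] tool lin mm [-525.4 -699.1   40.6] rv [-26.03 -18.54  69.22]
-0.12 0.08 [ 0.49211116 -0.24697952  0.11728203] tool lin mm [-549.  -690.9   83.9] rv [-26.03 -18.54  69.22]
Rt [[ 0.05796749  0.86456916  0.49915924]
 [ 0.99831847 -0.05020132 -0.02898374]
 [ 0.          0.5        -0.8660254 ]]
```

```bash
python3 -m inch '{"linear":[[-432.8,-477.1,14.6],[-432.8,-477.1,14.6],[-432.8,-477.1,14.6],[-432.8,-477.1,14.6],[-432.8,-477.1,14.6],[-432.8,-477.1,14.6],[-432.8,-477.1,14.6],[-432.8,-477.1,14.6],[-432.8,-477.1,14.6],[-432.8,-477.1,14.6]],"turn":[[-26.03,-18.54,69.22],[-26.03,-18.54,69.22],[-26.03,-18.54,69.22],[-26.03,-18.54,69.22],[-26.03,-18.54,69.22],[-26.03,-18.54,69.22],[-26.03,-18.54,69.22],[-26.03,-18.54,69.22],[-26.03,-18.54,69.22],[-26.03,-18.54,69.22]],"fingers":[0.5,0.5,0.5,0.5,0.5,0.5,0.5,0.5,0.5,0.5]}' 35
cat > to.py <<'E'
from fit import *
from scipy.spatial.transform import Rotation as Ro
v=np.load("v.npy"); c,sn=np.cos(v[2]),np.sin(v[2]); Rz=np.array([[c,-sn,0],[sn,c,0],[0,0,1]])
zt=Rz@[.5,0,-3**.5/2]; yt=Rz@[3**.5/2,0,.5]; Rt=np.stack([np.cross(yt,zt),yt,zt],1)
def delta(T,R=Rt):
    s=sensors.sense(); R0=Ro.from_quat(s["tool_rot"])
    print(round(s["time_s"],2),"at",np.round(s["ee_pos"],4),"lin",np.round(R0.inv().apply(T-s["ee_pos"])*1e3,1),"rv",np.round((R0.inv()*Ro.from_matrix(R)).as_rotvec(degrees=True),2))
E
python3 -c "
from to import *
for a in (.16,.08): delta(P(v,drum(.12,0,a,0)))"
```

```text
time_s: 1.9
ee_pos: [0.3826, 0.2314, 0.1902]
tool_rot: [0.653, 0.722, 0.154, 0.17]
wrist_force: [-0.5, 0.2, 0.3]
finger_gap: 0.499
gripper_force: 0.0
1.9 at [0.3826 0.2314 0.1902] lin [-242.5   49.2   40.4] rv [-3.35 -1.79  8.62]
1.9 at [0.3826 0.2314 0.1902] lin [-245.4   53.6  120.2] rv [-3.35 -1.79  8.62]
```

```bash
python3 -m inch '{"linear":[[-242.5,49.2,40.4],[-242.5,49.2,40.4],[-242.5,49.2,40.4],[-242.5,49.2,40.4],[-242.5,49.2,40.4],[-242.5,49.2,40.4],[-242.5,49.2,40.4],[-242.5,49.2,40.4],[-242.5,49.2,40.4],[-242.5,49.2,40.4]],"turn":[[-3.35,-1.79,8.62],[-3.35,-1.79,8.62],[-3.35,-1.79,8.62],[-3.35,-1.79,8.62],[-3.35,-1.79,8.62],[-3.35,-1.79,8.62],[-3.35,-1.79,8.62],[-3.35,-1.79,8.62],[-3.35,-1.79,8.62],[-3.35,-1.79,8.62]],"fingers":[0.5,0.5,0.5,0.5,0.5,0.5,0.5,0.5,0.5,0.5]}'
python3 -c "
from to import *
for a in (.16,.08): delta(P(v,drum(.12,0,a,0)))
a=cv2.resize(vision.capture('side')[60:240,180:360],(400,400)[::1],interpolation=2)
b=cv2.resize(vision.capture('top')[110:290,190:370],(400,400),interpolation=2)
cv2.imwrite('pics/hover.png',np.hstack([a,b])[:,:,::-1])"
```

```text
time_s: 2.9
ee_pos: [0.4582, 0.073, 0.1897]
tool_rot: [0.702, 0.665, 0.173, 0.185]
wrist_force: [0.3, 0.5, 1.0]
finger_gap: 0.496
gripper_force: 0.0
2.9 at [0.4582 0.073  0.1897] lin [-77.5   8.9   8.9] rv [-0.7   0.09  0.23]
2.9 at [0.4582 0.073  0.1897] lin [-77.4   9.9  88.9] rv [-0.7   0.09  0.23]
```

View pics/hover.png

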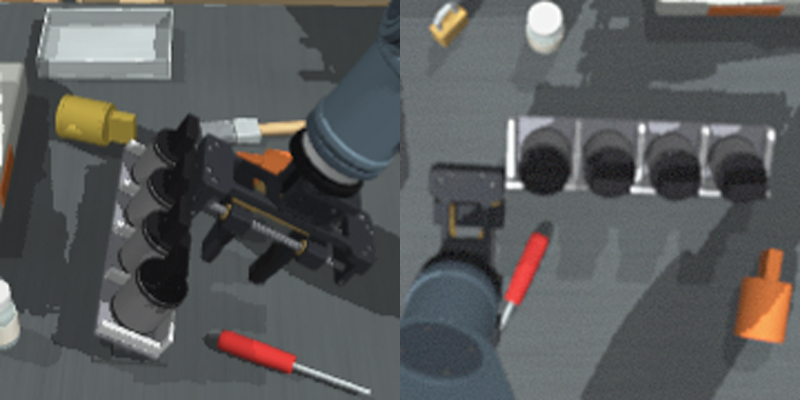

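The gripper is beside the rack (top crop (465,220)), with the drums unmoved. I'll carry on over the nearest drum.

```bash
python3 -m inch '{"linear":[[-77.5,8.9,8.9],[-77.5,8.9,8.9],[-77.5,8.9,8.9],[-77.5,8.9,8.9],[-77.5,8.9,8.9],[-77.5,9,8.9],[-77.5,9,25],[-77.5,9.5,45],[-77.5,9.5,65],[-77.5,10,89]],"turn":[[-0.7,0,0.2],[-0.7,0,0.2],[-0.7,0,0.2],[-0.7,0,0.2],[-0.7,0,0.2],[-0.7,0,0.2],[-0.7,0,0.2],[-0.7,0,0.2],[-0.7,0,0.2],[-0.7,0,0.2]],"fingers":[0.5,0.5,0.5,0.5,0.5,0.5,0.5,0.5,0.5,0.5]}'
python3 -c "
from to import *
delta(P(v,drum(.12,0,.08,0)))
print(sensors.sense()['wrist_force'])"
```

```text
time_s: 4.0
ee_pos: [0.5059, -0.0059, 0.1158]
tool_rot: [0.703, 0.663, 0.177, 0.188]
wrist_force: [0.1, 0.5, 0.6]
finger_gap: 0.503
gripper_force: 0.0
4.0 at [ 0.5059 -0.0059  0.1158] lin [-1.5  0.9 -1.2] rv [-0.02  0.05  0.01]
[0.08050035 0.45131235 0.63000242]
```

```bash
python3 -m inch '{"linear":[[0,0,0],[0,0,0],[0,0,0],[0,0,0],[0,0,0],[0,2,-3.5],[0,4,-7],[0,6,-10.4],[0,6,-10.4],[0,6,-10.4]],"turn":[[0,0,0],[0,0,0],[0,0,0],[0,0,0],[0,0,0],[0,0,0],[0,0,0],[0,0,0],[0,0,0],[0,0,0]],"fingers":[0,0,0,0,0,0,0,0,0,0]}' 35
python3 -c "
from to import *
for i in range(6):
  s=sensors.sense(); print(np.round(s['wrist_force'],2),np.round(s['torque'],3),s['ee_pos'][2]); vision.capture('top')"
```

```text
time_s: 5.0
ee_pos: [0.5051, -0.0079, 0.1288]
tool_rot: [0.703, 0.662, 0.176, 0.189]
wrist_force: [-0.2, -0.1, 0.2]
finger_gap: 0.006
gripper_force: 0.0
[-0.18 -0.15  0.19] [-0.082  0.496  0.029] 0.1288102117062144
[ 0.62  0.33 -0.13] [ 0.018  0.534 -0.016] 0.1286054804427732
[ 0.25 -0.58 -0.89] [-0.038  0.555  0.026] 0.1284861861040941
[0.3  0.28 0.4 ] [-0.03   0.593 -0.021] 0.12840135901444688
[-0.45  0.64  0.11] [-0.006  0.553 -0.01 ] 0.12840914211259266
[-0.39 -1.05 -0.34] [-0.101  0.55   0.004] 0.12838803636186408
```

```bash
python3 -c "
from to import *
a=cv2.resize(vision.capture('side')[100:250,190:340],(400,400),interpolation=2)
b=cv2.resize(vision.capture('top')[120:270,200:350],(400,400),interpolation=2)
cv2.imwrite('pics/miss.png',np.hstack([a,b])[:,:,::-1])
s=sensors.sense();q=Ro.from_quat(s['tool_rot']).as_matrix()
g=s['ee_pos']-.019*q[:,2]
for n in ('side','top'): print(n,proj(n,np.array([s['ee_pos'],g])))"
```

```text
side [[254.7533921  180.89698187]
 [258.54043502 176.61107754]]
top [[254.954491   187.12900981]
 [254.69401472 189.77325651]]
```

View pics/miss.png

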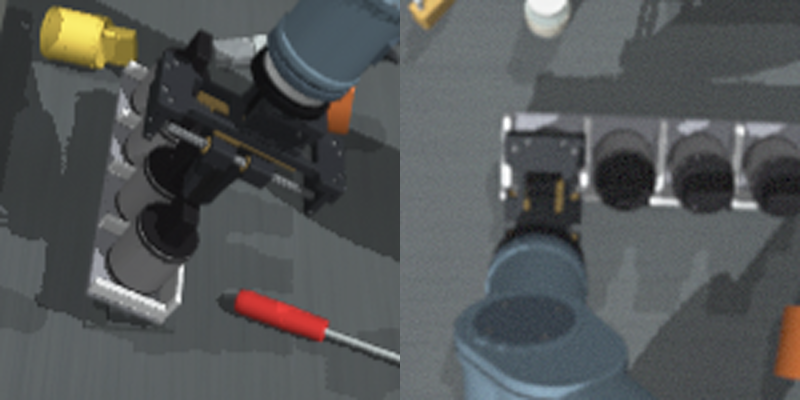

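```bash
python3 -c "
from to import *
im0=cv2.imread('pics/side0.png'); im1=vision.capture('side')[:,:,::-1]
out=[]
x0,y0,k=225,135,5.7
for j,im in enumerate((im0,im1)):
  c=np.ascontiguousarray(im[y0:y0+100,x0:x0+70]); c=(255*(c/255.)**.4).astype(np.uint8); c=cv2.resize(c,(400,570),interpolation=2)
  f=lambda L:np.int32((proj('side',P(v,L))-[x0,y0]+.5)*5.71)
  for y in (.12,.04):
   if j==0:
    cv2.polylines(c,[f([drum(y,sx*.009,a,sy*.023) for a in(.075,.115) for sx,sy in((1,1),(1,-1),(-1,-1),(-1,1),(1,1))])],False,(0,255,0),1)
  out.append(c)
cv2.imwrite('pics/z.png',np.hstack(out))
s=sensors.sense();print(s['ee_pos'],s['finger_gap'])"
```

```text
[ 0.50494475 -0.00765762  0.12847943] 0.006218916896469706
```

View pics/z.png

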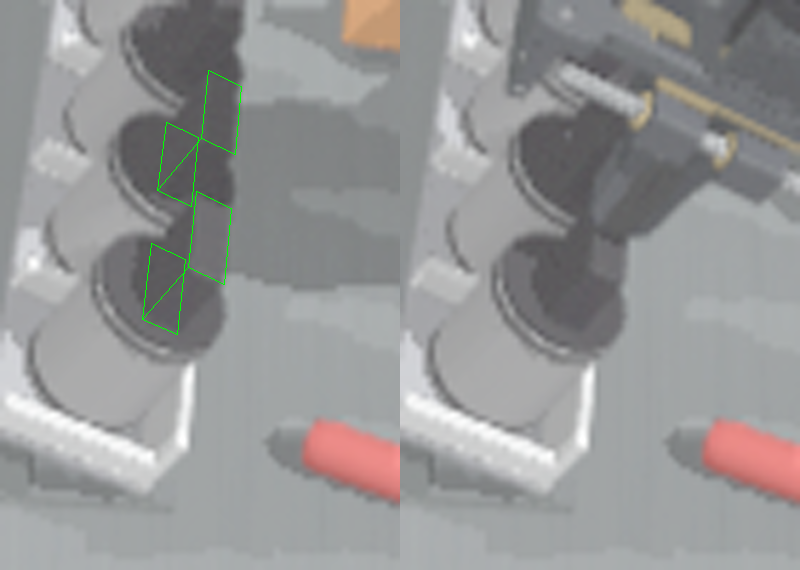

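```bash
python3 -c "
from to import *
T=np.array([.4582,.073,.1897]);R=Ro.from_quat([.702,.665,.173,.185]).as_matrix()
for d in(-.022,.022):
  q=(proj('side',T+d*R[:,1])-[180,60])*2.222; print('hover tip expected',q)
s=sensors.sense();R1=Ro.from_quat(s['tool_rot']).as_matrix();print(R1)
"
```

```text
hover tip expected [228.18588488 293.92127637]
hover tip expected [191.51980879 277.72318989]
[[ 0.06002861  0.86542203  0.4974347 ]
 [ 0.99819338 -0.05076653 -0.03213624]
 [-0.00255837  0.49846511 -0.86690598]]
```

```bash
python3 -c "
from to import *
T=np.array([.4582,.073,.1897]);R=Ro.from_quat([.702,.665,.173,.185]).as_matrix()
im=cv2.imread('pics/hover.png'); out=[]
for n,o,off in(('side',(180,60),0),('top',(190,110),400)):
  c=im[:,off:off+400]; x0,y0=(150,100) if n=='side' else (0,80)
  c=(255*(c/255.)**.45).astype(np.uint8)
  c=cv2.resize(c[y0:y0+240,x0:x0+160],None,fx=2.5,fy=2.5,interpolation=2)
  for sg in(-1,1):
    for xx in(-.009,.009):
      L=np.array([T+R@np.array([xx,sg*d,-z]) for d,z in((.022,0),(.0395,0),(.0395,.064),(.022,.064),(.022,0))])
      cv2.polylines(c,[np.int32((((proj(n,L)+.5-o)*2.222)-[x0,y0])*2.5)],False,(0,255,0),1)
  out.append(c)
cv2.imwrite('pics/hz.png',np.hstack(out))"
```

```text
(no output)
```

View pics/hz.png

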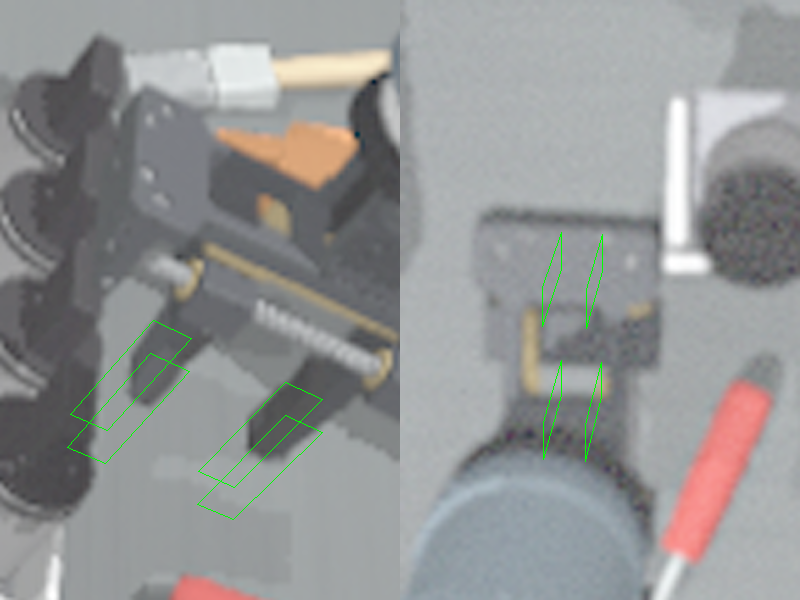

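```bash
python3 -c "
from to import *
T=np.array([.4582,.073,.1897]);R=Ro.from_quat([.702,.665,.173,.185]).as_matrix()
print(R)
for sh in(0,.035):
 for n,o,(x0,y0),off in(('side',(180,60),(150,100),0),('top',(190,110),(0,80),400)):
  for zz in(.064,.09):
   L=np.array([T+R@np.array([x,.0935,-zz-sh]) for x in(-.0375,.0375)])
   print(sh,n,zz,np.round((((proj(n,L)+.5-o)*2.222)-[x0,y0])*2.5+[off,0]).tolist())
"
```

```text
[[ 0.05491987  0.87036109  0.48934179]
 [ 0.99848576 -0.04632084 -0.02967424]
 [-0.00316058  0.49023052 -0.87158709]]
0 side 0.064 [[37.0, 213.0], [21.0, 350.0]]
0 side 0.09 [[71.0, 170.0], [56.0, 307.0]]
0 top 0.064 [[658.0, 167.0], [471.0, 160.0]]
0 top 0.09 [[652.0, 189.0], [460.0, 181.0]]
0.035 side 0.064 [[83.0, 155.0], [69.0, 292.0]]
0.035 side 0.09 [[118.0, 109.0], [106.0, 247.0]]
0.035 top 0.064 [[650.0, 197.0], [456.0, 189.0]]
0.035 top 0.09 [[645.0, 221.0], [445.0, 212.0]]
```

The fingers' visible tips end about 35 mm short of the reported TCP (side crop: seen (140,405) and (265,460), expected (88,440) and (220,500)). That explains why they closed above the fin. I'll open and go deeper slowly, watching the force.

```bash
python3 -m inch '{"linear":[[0,0,0],[0,0,0],[0,0,0],[0,0,0],[0,0,5],[0,0,10],[0,0,15],[0,0,20],[0,0,25],[0,0,30]],"turn":[[0,0,0],[0,0,0],[0,0,0],[0,0,0],[0,0,0],[0,0,0],[0,0,0],[0,0,0],[0,0,0],[0,0,0]],"fingers":[0.5,0.5,0.5,0.5,0.5,0.5,0.5,0.5,0.5,0.5]}'
```

```text
time_s: 6.45
ee_pos: [0.5201, -0.0086, 0.1021]
tool_rot: [0.703, 0.663, 0.176, 0.189]
wrist_force: [-0.3, -0.4, 0.7]
finger_gap: 0.497
gripper_force: 0.0
```

```bash
python3 -m inch '{"linear":[[0,0,4],[0,0,8],[0,0,12],[0,0,12],[0,0,12],[0,0,12],[0,0,12],[0,0,12],[0,0,12],[0,0,12]],"turn":[[0,0,0],[0,0,0],[0,0,0],[0,0,0],[0,0,0],[0,0,0],[0,0,0],[0,0,0],[0,0,0],[0,0,0]],"fingers":[0.5,0.5,0.5,0,0,0,0,0,0,0]}' 35
```

```text
time_s: 7.45
ee_pos: [0.5259, -0.0092, 0.0922]
tool_rot: [0.703, 0.662, 0.176, 0.189]
wrist_force: [0.5, 0.2, -2.8]
finger_gap: 0.203
gripper_force: 34.4
```

Gripped (gap 17.9 mm). Now lift 12 mm and weigh.

```bash
python3 -m inch '{"linear":[[0,1.5,-2.6],[0,3,-5.2],[0,4.5,-7.8],[0,6,-10.4],[0,7,-12.1],[0,7,-12.1],[0,7,-12.1],[0,7,-12.1],[0,7,-12.1],[0,7,-12.1]],"turn":[[0,0,0],[0,0,0],[0,0,0],[0,0,0],[0,0,0],[0,0,0],[0,0,0],[0,0,0],[0,0,0],[0,0,0]],"fingers":[0,0,0,0,0,0,0,0,0,0]}'
cat > w.py <<'E'
from to import *
F=[]
for i in range(5): s=sensors.sense(); F.append([*s['wrist_force'],*s['torque']]); vision.capture('top')
print(s['time_s'],np.round(np.mean(F,0),2),np.round(np.std(F,0),2),s['ee_pos'],s['finger_gap'])
E
python3 w.py
```

```text
time_s: 8.45
ee_pos: [0.5259, -0.009, 0.106]
tool_rot: [0.703, 0.663, 0.176, 0.189]
wrist_force: [-0.2, -0.7, -2.8]
finger_gap: 0.201
gripper_force: 34.4
8.65 [-0.28 -0.04 -2.4  -0.01  0.85  0.01] [0.4  0.6  0.37 0.02 0.03 0.02] [ 0.52590826 -0.00901455  0.10610747] 0.2012813586835399
```

Spent (0.25 kg). Set it back and go on to the next.

```bash
python3 -m inch '{"linear":[[0,-2.5,4.3],[0,-5,8.6],[0,-7,12.1],[0,-7,12.1],[0,-7,12.1],[0,-7,12.1],[0,-7,0],[0,-7,-15],[0,-7,-30],[0,-7,-38]],"turn":[[0,0,0],[0,0,0],[0,0,0],[0,0,0],[0,0,0],[0,0,0],[0,0,0],[0,0,0],[0,0,0],[0,0,0]],"fingers":[0,0,0,0.5,0.5,0.5,0.5,0.5,0.5,0.5]}'
python3 -c "
from to import *
for y in Y: delta(P(v,drum(y,.0047,.048,0)))"
```

```text
time_s: 9.7
ee_pos: [0.5012, -0.0073, 0.1368]
tool_rot: [0.703, 0.663, 0.176, 0.19]
wrist_force: [0.6, -0.7, 0.2]
finger_gap: 0.499
gripper_force: 0.0
9.7 at [ 0.5012 -0.0073  0.1368] lin [ 0.4 -0.9 51.3] rv [0.01 0.22 0.02]
9.7 at [ 0.5012 -0.0073  0.1368] lin [-79.6  -0.9  51.6] rv [0.01 0.22 0.02]
9.7 at [ 0.5012 -0.0073  0.1368] lin [-159.6   -1.    51.9] rv [0.01 0.22 0.02]
9.7 at [ 0.5012 -0.0073  0.1368] lin [-239.6   -1.    52.2] rv [0.01 0.22 0.02]
```

```bash
python3 -m inch '{"linear":[[-20,0,-5],[-40,0,-5],[-60,0,-5],[-80,0,-5],[-80,0,-3],[-80,0,7],[-80,0,18],[-80,0,29],[-80,0,40],[-80,0,51]],"turn":[[0,0,0],[0,0,0],[0,0,0],[0,0,0],[0,0,0],[0,0,0],[0,0,0],[0,0,0],[0,0,0],[0,0,0]],"fingers":[0.5,0.5,0.5,0.5,0.5,0.5,0.5,0.5,0.5,0.5]}' && python3 -m inch '{"linear":[[0,0,0],[0,0,0],[0,0,0],[0,0,0],[0,2,-3.5],[0,4,-7],[0,6,-10.4],[0,7,-12.1],[0,7,-12.1],[0,7,-12.1]],"turn":[[0,0,0],[0,0,0],[0,0,0],[0,0,0],[0,0,0],[0,0,0],[0,0,0],[0,0,0],[0,0,0],[0,0,0]],"fingers":[0,0,0,0,0,0,0,0,0,0]}' 35; python3 w.py
```

```text
time_s: 10.7
ee_pos: [0.5224, -0.0878, 0.0916]
tool_rot: [0.703, 0.663, 0.177, 0.189]
wrist_force: [0.7, -0.3, 0.4]
finger_gap: 0.5
gripper_force: 0.0
time_s: 11.7
ee_pos: [0.5216, -0.0891, 0.1056]
tool_rot: [0.703, 0.662, 0.176, 0.189]
wrist_force: [-0.6, 0.4, -6.8]
finger_gap: 0.201
gripper_force: 34.8
11.9 [ 0.05  0.08 -6.95  0.04  1.38 -0.  ] [0.31 0.65 0.26 0.03 0.02 0.02] [ 0.52146195 -0.08887619  0.10541818] 0.2033849223167552
```

The second drum from the left weighs 0.70 kg, so it is the full one. Lift it clear of the rack.

```bash
python3 -m inch '{"linear":[[0,5,-8.7],[0,12,-20.8],[0,20,-34.6],[0,28,-48.5],[0,36,-62.4],[0,44,-76.2],[0,52,-90.1],[0,60,-103.9],[0,66,-114.3],[0,70,-121.2]],"turn":[[0,0,0],[0,0,0],[0,0,0],[0,0,0],[0,0,0],[0,0,0],[0,0,0],[0,0,0],[0,0,0],[0,0,0]],"fingers":[0,0,0,0,0,0,0,0,0,0]}' 45
python3 -c "
from to import *
yt=Rz@[1,0,0];zt=np.array([0,0,-1.]);Ru=np.stack([np.cross(yt,zt),yt,zt],1);np.save('Ru.npy',Ru)
# drum underside in tool (reported) frame from rack model at grasp
d=P(v,drum(.04,0,0,0))-np.array([.5224,-.0878,.0916]);print('off tool',Rt.T@d)
delta(np.array([.559,.266,.105+.048]),Ru)
delta(np.array([.559,.266,.25]),Ru)
delta(np.array([.53,.09,.25]),Ru)"
```

```text
time_s: 12.95
ee_pos: [0.5212, -0.0882, 0.2458]
tool_rot: [0.703, 0.663, 0.175, 0.189]
wrist_force: [-0.4, -0.0, -6.5]
finger_gap: 0.199
gripper_force: 44.7
off tool [-0.00066762 -0.00535476  0.04725337]
12.95 at [ 0.5212 -0.0882  0.2458] lin [356.3 -30.7  87.5] rv [2.983e+01 2.700e-01 2.000e-02]
12.95 at [ 0.5212 -0.0882  0.2458] lin [355.8  17.5   3.4] rv [2.983e+01 2.700e-01 2.000e-02]
12.95 at [ 0.5212 -0.0882  0.2458] lin [178.4   1.   -5.2] rv [2.983e+01 2.700e-01 2.000e-02]
```

```bash
python3 -m inch '{"linear":[[8,0,0],[25,1,0],[45,2,0],[65,3,0],[85,4,0],[105,5,1],[125,6,1],[145,7,1],[165,8,1],[180,9,2]],"turn":[[3,0,0],[7,0,0],[11,0,0],[15,0,0],[19,0,0],[23,0,0],[26,0,0],[28,0,0],[29,0,0],[29.8,0.3,0]],"fingers":[0,0,0,0,0,0,0,0,0,0]}'
python3 -c "
from to import *
Ru=np.load('Ru.npy')
delta(np.array([.559,.266,.25]),Ru);delta(np.array([.559,.266,.16]),Ru)"
```

```text
time_s: 13.95
ee_pos: [0.5415, 0.0925, 0.2475]
tool_rot: [0.727, 0.687, 0.001, -0.001]
wrist_force: [0.8, 0.5, -7.1]
finger_gap: 0.201
gripper_force: 44.7
13.95 at [0.5415 0.0925 0.2475] lin [174.2   7.7  -1.9] rv [ 0.06 -0.17  0.09]
13.95 at [0.5415 0.0925 0.2475] lin [173.9   7.6  88.1] rv [ 0.06 -0.17  0.09]
```

```bash
python3 -m inch '{"linear":[[20,1,0],[42,2,0],[65,3,5],[88,4,12],[110,5,22],[130,6,35],[150,7,50],[165,7.5,65],[174,7.6,80],[174,7.6,88]],"turn":[[0,0,0],[0,0,0],[0,0,0],[0,0,0],[0,0,0],[0,0,0],[0,0,0],[0,0,0],[0,0,0],[0,0,0]],"fingers":[0,0,0,0,0,0,0,0,0,0]}'
cat > look.py <<'E'
from to import *
from scipy.optimize import minimize
s=sensors.sense(); R1=Ro.from_quat(s['tool_rot']).as_matrix(); print(s['time_s'],s['ee_pos'],s['finger_gap'])
M={}
for n in('side','top'):
    im=vision.capture(n); cv2.imwrite(f'pics/{n}_l.png',im[:,:,::-1])
    c0=proj(n,s['ee_pos']+[0,0,.0])
    for m in vision.cut_out(n,'drum_a'):
        X=np.argwhere(m['mask']); c=X.mean(0)[::-1]
        if np.hypot(*(c-c0))<45 : print(n,round(m['p'],2),c,len(X),m['box'],c0); M.setdefault(n,m['mask'])
np.savez('masks.npz',**M)
E
python3 look.py
python3 - <<'E'
import cv2,numpy as np
M=np.load('masks.npz')
o=[]
for n,(x0,y0) in {'side':(175,200),'top':(100,130)}.items():
    im=cv2.imread(f'pics/{n}_l.png'); k=4
    c=cv2.resize((255*(im/255.)**.6).astype(np.uint8)[y0:y0+130,x0:x0+100],None,fx=k,fy=k,interpolation=2)
    if n in M:
        cs,_=cv2.findContours(cv2.resize(M[n].astype(np.uint8)[y0:y0+130,x0:x0+100],None,fx=k,fy=k,interpolation=0),0,2); cv2.drawContours(c,cs,-1,(0,0,255),1)
    o.append(c)
cv2.imwrite('pics/ov3.png',np.hstack(o))
E
```

```text
time_s: 14.95
ee_pos: [0.5584, 0.265, 0.1585]
tool_rot: [0.727, 0.687, 0.001, -0.001]
wrist_force: [-0.5, 0.2, -7.0]
finger_gap: 0.202
gripper_force: 44.7
14.95 [0.5584118  0.26499771 0.15845527] 0.20208099043260833
side 0.6 [225.71674208 272.62624434] 1105 [208.4, 237.9, 241.2, 294.5] [225.39733634 268.63429921]
```

View pics/ov3.png

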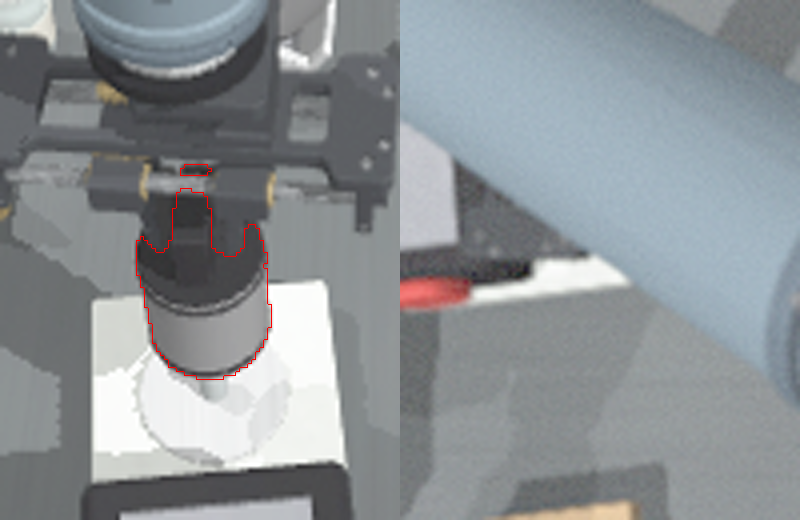

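The side view shows the drum upright over the plate: underside about (227,293), spindle below it about (228,297). The arm hides it from the top camera. I'll fit the drum in the side picture.

```bash
cat > fd.py <<'E'
from to import *
from scipy.optimize import minimize
t=np.linspace(0,2*np.pi,60)
def cyl(x,y,z,h=.075,r=.032):
    L=np.array([[x+r*np.cos(q),y+r*np.sin(q),z+a] for a in(0,h) for q in t]); I=np.zeros((384,512),np.uint8)
    cv2.fillConvexPoly(I,np.int32(np.round(cv2.convexHull(np.float32(proj('side',L)))*16)),255,shift=4,lineType=16); return I/255.
def fit(m,z,x0,y0,r0):
    f=lambda p:np.abs(cyl(p[0]/1e3,p[1]/1e3,z)-m)[r0:].sum()
    r=minimize(f,[x0*1e3,y0*1e3],method='Nelder-Mead',options=dict(initial_simplex=[[x0*1e3,y0*1e3],[x0*1e3+8,y0*1e3],[x0*1e3,y0*1e3+8]])); return r.x,r.fun
if __name__=="__main__":
    m=np.load('masks.npz')['side']; im=cv2.imread('pics/side_l.png')
    for z in(.107,.111,.115): print(z,fit(m,z,.559,.265,265))
    # grey-level edges of the body: column profile at row 281, and lower rim at the axis column
    g=cv2.cvtColor(im,6); print(g[280,205:252].tolist()); print(g[280:308,222].tolist(),g[280:308,227].tolist())
E
python3 fd.py
```

```text
0.107 (array([558.00842369, 261.2197445 ]), np.float64(40.15294117647059))
0.111 (array([557.88881671, 263.36521858]), np.float64(42.52549019607844))
0.115 (array([557.4540956 , 265.31888568]), np.float64(45.09803921568627))
[190, 189, 188, 187, 189, 188, 157, 71, 71, 73, 74, 73, 77, 79, 84, 87, 91, 93, 97, 100, 102, 104, 109, 111, 114, 115, 118, 118, 120, 120, 121, 121, 121, 120, 118, 115, 111, 142, 250, 251, 251, 251, 251, 251, 251, 251, 250]
[93, 95, 94, 94, 94, 94, 94, 94, 92, 93, 93, 92, 66, 40, 141, 159, 161, 233, 234, 234, 234, 234, 234, 234, 234, 235, 235, 235] [109, 109, 109, 109, 108, 109, 109, 109, 108, 107, 107, 107, 107, 28, 87, 160, 152, 147, 144, 142, 193, 236, 236, 236, 236, 236, 236, 236]
```

```bash
python3 -c "
from to import *
g=cv2.cvtColor(cv2.imread('pics/side0.png'),6)
for r in range(286,304): print(r,g[r,218:242].tolist())
for r in(299,300,301): print(r,onz('side',r,228.5,.036))
for c in(227,228,229):print(onz('side',296,c,.045))"
```

```text
286 [228, 225, 228, 226, 226, 228, 226, 230, 229, 226, 227, 227, 229, 225, 225, 226, 228, 224, 227, 228, 228, 229, 229, 227]
287 [227, 225, 228, 227, 226, 228, 227, 230, 230, 226, 226, 226, 228, 226, 225, 225, 228, 225, 227, 228, 228, 229, 229, 226]
288 [228, 225, 228, 227, 226, 229, 227, 230, 230, 226, 226, 226, 228, 226, 225, 225, 228, 225, 226, 228, 228, 229, 229, 226]
289 [227, 153, 155, 156, 157, 229, 227, 229, 229, 164, 195, 195, 228, 226, 225, 226, 228, 226, 226, 228, 229, 229, 229, 227]
290 [154, 150, 152, 152, 151, 159, 227, 199, 140, 192, 203, 131, 179, 226, 225, 226, 229, 226, 227, 228, 229, 230, 229, 227]
291 [152, 151, 152, 152, 150, 153, 140, 113, 150, 216, 216, 199, 157, 182, 225, 226, 228, 227, 226, 228, 229, 230, 229, 227]
292 [152, 150, 152, 153, 151, 153, 138, 117, 140, 192, 215, 211, 179, 196, 225, 226, 228, 227, 227, 228, 229, 230, 230, 228]
293 [152, 151, 153, 153, 151, 153, 127, 118, 150, 179, 198, 203, 194, 185, 225, 227, 228, 227, 226, 227, 228, 229, 230, 228]
294 [154, 153, 153, 154, 151, 153, 124, 123, 140, 165, 185, 191, 187, 175, 225, 227, 228, 228, 226, 
[... 671 characters left out ...]
30, 228, 229, 233, 227, 207, 184, 175, 183, 199, 201, 197, 199, 204, 205, 199, 204, 228, 231, 231, 230]
301 [228, 228, 226, 230, 228, 229, 233, 228, 233, 230, 228, 226, 201, 201, 196, 199, 203, 205, 200, 205, 228, 230, 231, 230]
302 [228, 228, 226, 232, 228, 229, 234, 227, 233, 230, 228, 227, 226, 203, 200, 200, 203, 204, 203, 228, 228, 230, 231, 230]
303 [229, 228, 225, 232, 229, 228, 234, 228, 233, 230, 229, 227, 227, 229, 226, 202, 204, 209, 228, 228, 228, 230, 231, 231]
299 [0.55786389 0.27040153 0.036     ]
300 [0.55770826 0.27283738 0.036     ]
301 [0.55755319 0.27526488 0.036     ]
[0.56094559 0.26769467 0.045     ]
[0.55871104 0.26764259 0.045     ]
[0.55647656 0.26759063 0.045     ]
```

```bash
python3 -m inch '{"linear":[[1,0.5,3],[1.5,0.8,7],[1.5,0.8,12],[1.5,0.8,17],[1.5,0.8,22],[1.5,0.8,27],[1.5,0.8,32],[1.5,0.8,36],[1.5,0.8,38],[1.5,0.8,38]],"turn":[[0,0,0],[0,0,0],[0,0,0],[0,0,0],[0,0,0],[0,0,0],[0,0,0],[0,0,0],[0,0,0],[0,0,0]],"fingers":[0,0,0,0,0,0,0,0,0,0]}'
python3 look.py
python3 - <<'E'
from fd import *
s=sensors.sense(); zu=s['ee_pos'][2]-.0473; m=np.load('masks.npz')['side']
r=int(proj('side',[.559,.30,zu+.06])[1]); print('zu',zu,[fit(m,z,.559,.265,r) for z in(zu-.004,zu,zu+.004)])
g=cv2.cvtColor(cv2.imread('pics/side_l.png'),6)
for c in(222,225,228,231,234): print(c,g[292:316,c].tolist())
for rr in(305,310): print(rr-8,g[rr-8,200:256].tolist())
print('exp front rim row if y=.265:',proj('side',[.5587,.297,zu]))
E
```

```text
time_s: 16.15
ee_pos: [0.5602, 0.2655, 0.1219]
tool_rot: [0.728, 0.686, 0.001, -0.0]
wrist_force: [-0.5, -0.0, -6.1]
finger_gap: 0.202
gripper_force: 44.7
16.15 [0.56023946 0.26547709 0.12191682] 0.20177402454314602
side 0.78 [225.98693467 282.23417085] 995 [210.9, 251.4, 240.7, 302.3] [225.4775786  277.87697608]
zu 0.07520662295484129 [(array([559.66350786, 262.59852188]), np.float64(15.125490196078431)), (array([559.43881679, 264.55140448]), np.float64(15.447058823529414)), (array([558.92207336, 265.96256256]), np.float64(16.576470588235296))]
222 [93, 92, 91, 92, 91, 92, 91, 90, 88, 37, 126, 233, 233, 233, 233, 233, 233, 234, 234, 229, 159, 154, 136, 148]
225 [101, 101, 101, 101, 101, 101, 101, 101, 99, 63, 69, 205, 207, 211, 233, 233, 234, 234, 235, 230, 162, 161, 155, 122]
228 [110, 110, 109, 110, 109, 109, 109, 108, 107, 50, 80, 185, 208, 207, 207, 208, 208, 207, 212, 233, 233, 227, 152, 117]
231 [116, 116, 115, 115, 114, 114, 114, 113, 71, 47, 165, 208, 207, 207, 208, 208, 207, 207, 207, 207, 207, 210, 222, 202]
234 [118, 119, 118, 118, 118, 119, 117, 73, 84, 169, 210, 209, 210, 210, 210, 210, 208, 209, 207, 208, 207, 202, 196, 234]
297 [194, 184, 185, 185, 186, 188, 189, 191, 190, 188, 165, 156, 155, 156, 157, 44, 48, 72, 78, 79, 82, 87, 92, 95, 97, 101, 103, 106, 109, 112, 114, 114, 116, 118, 119, 118, 115, 73, 88, 189, 212, 209, 206, 203, 211, 211, 203, 205, 234, 233, 233, 233, 234, 235, 235, 235]
302 [249, 249, 249, 249, 249, 249, 250, 250, 206, 200, 212, 168, 165, 166, 167, 165, 233, 233, 233, 233, 230, 210, 126, 126, 82, 69, 65, 66, 80, 85, 105, 165, 184, 207, 210, 212, 207, 208, 208, 211, 213, 212, 208, 204, 208, 210, 211, 236, 236, 236, 236, 236, 235, 234, 233, 233]
exp front rim row if y=.265: [226.39630488 301.99078617]
```

Aligned within about 1 mm. Lower slowly while watching the force.

```bash
python3 -m inch '{"linear":[[0,-0.6,1],[0,-0.6,3],[0,-0.6,5],[0,-0.6,7],[0,-0.6,9],[0,-0.6,11],[0,-0.6,13],[0,-0.6,15],[0,-0.6,17],[0,-0.6,18]],"turn":[[0,0,0],[0,0,0],[0,0,0],[0,0,0],[0,0,0],[0,0,0],[0,0,0],[0,0,0],[0,0,0],[0,0,0]],"fingers":[0,0,0,0,0,0,0,0,0,0]}'; python3 w.py
```

```text
time_s: 17.35
ee_pos: [0.5597, 0.2656, 0.104]
tool_rot: [0.728, 0.686, 0.001, -0.0]
wrist_force: [0.5, -0.1, -8.1]
finger_gap: 0.198
gripper_force: 44.7
17.55 [-0.05 -0.36 -6.64 -0.1   0.07 -0.01] [0.36 0.23 0.9  0.02 0.02 0.02] [0.55985565 0.26572346 0.10427005] 0.19950895104634891
```

```bash
python3 -m inch '{"linear":[[0,0,2],[0,0,4],[0,0,6],[0,0,8],[0,0,10],[0,0,12],[0,0,14],[0,0,15.5],[0,0,16.5],[0,0,17]],"turn":[[0,0,0],[0,0,0],[0,0,0],[0,0,0],[0,0,0],[0,0,0],[0,0,0],[0,0,0],[0,0,0],[0,0,0]],"fingers":[0,0,0,0,0,0,0,0,0,0]}'; python3 w.py
```

```text
time_s: 18.6
ee_pos: [0.5598, 0.2657, 0.0871]
tool_rot: [0.728, 0.686, 0.001, -0.0]
wrist_force: [-0.3, 0.1, -6.6]
finger_gap: 0.197
gripper_force: 44.7
18.8 [-0.08 -0.09 -6.83 -0.05  0.06  0.  ] [0.27 0.17 0.3  0.03 0.02 0.03] [0.55992279 0.26571658 0.08732438] 0.20361544170512558
```

```bash
python3 -m inch '{"linear":[[0,0,0.5],[0,0,1],[0,0,1.5],[0,0,2],[0,0,2.3],[0,0,2.6],[0,0,2.9],[0,0,3.2],[0,0,3.5],[0,0,3.5]],"turn":[[0,0,0],[0,0,0],[0,0,0],[0,0,0],[0,0,0],[0,0,0],[0,0,0],[0,0,0],[0,0,0],[0,0,0]],"fingers":[0,0,0,0,0,0,0,0,0,0]}'; python3 w.py
```

```text
time_s: 19.85
ee_pos: [0.5599, 0.2658, 0.0838]
tool_rot: [0.728, 0.686, 0.002, -0.0]
wrist_force: [-0.5, 0.0, -4.6]
finger_gap: 0.197
gripper_force: 44.7
20.05 [ 0.2   0.4  -5.83 -0.08  0.12  0.01] [0.4  0.25 0.69 0.03 0.02 0.02] [0.55985949 0.265764   0.08380796] 0.195692490181604
```

Just beginning to touch. A little further.

```bash
python3 -m inch '{"linear":[[0,0,0.2],[0,0,0.4],[0,0,0.6],[0,0,0.8],[0,0,1.0],[0,0,1.0],[0,0,1.0],[0,0,1.0],[0,0,1.0],[0,0,1.0]],"turn":[[0,0,0],[0,0,0],[0,0,0],[0,0,0],[0,0,0],[0,0,0],[0,0,0],[0,0,0],[0,0,0],[0,0,0]],"fingers":[0,0,0,0,0,0,0,0,0,0]}'; python3 w.py
```

```text
time_s: 21.1
ee_pos: [0.5599, 0.2662, 0.0836]
tool_rot: [0.728, 0.686, 0.002, -0.0]
wrist_force: [-3.3, -0.6, 4.9]
finger_gap: 0.2
gripper_force: 44.7
21.3 [-3.32 -0.9   5.28 -0.42  0.78 -0.01] [0.29 0.56 0.45 0.03 0.06 0.03] [0.55991031 0.26622648 0.08360585] 0.2014540403957519
```

Home: 12 N contact at the expected plate height. Ease off, release and retreat.

```bash
python3 -m inch '{"linear":[[0,0,-0.3],[0,0,-0.5],[0,0,-0.5],[0,0,-0.5],[0,0,-0.5],[0,0,-5],[0,0,-15],[0,0,-30],[0,0,-50],[0,0,-70]],"turn":[[0,0,0],[0,0,0],[0,0,0],[0,0,0],[0,0,0],[0,0,0],[0,0,0],[0,0,0],[0,0,0],[0,0,0]],"fingers":[0,0,0.5,0.5,0.5,0.5,0.5,0.5,0.5,0.5]}' && python3 -m inch '{"linear":[[0,-15,-15],[0,-35,-30],[0,-60,-40],[0,-85,-40],[0,-110,-40],[0,-130,-40],[0,-140,-40],[0,-140,-40],[0,-140,-40],[0,-140,-40]],"turn":[[0,0,0],[0,0,0],[0,0,0],[0,0,0],[0,0,0],[0,0,0],[0,0,0],[0,0,0],[0,0,0],[0,0,0]],"fingers":[0.5,0.5,0.5,0.5,0.5,0.5,0.5,0.5,0.5,0.5]}'
python3 - <<'E'
from fd import *
o=[]
for n,(x0,x1,y0,y1) in {"side":(190,300,90,330),"top":(110,370,110,230)}.items():
    im=vision.capture(n)
    for m in vision.cut_out(n,'drum_a'):
        if n=='side' and abs(m['box'][3]-310)<18: print(fit(m['mask'],.036,.559,.266,int(proj('side',[.559,.3,.096])[1])),m['box'])
    k=2.4 if n=='side' else 2
    o.append(cv2.resize((255*(im[y0:y1,x0:x1]/255.)**.6).astype(np.uint8),None,fx=k,fy=k,interpolation=2))
c=np.zeros((576,784,3),np.uint8); a,b=o; c[:a.shape[0],:a.shape[1]]=a; c[:b.shape[0],264:264+b.shape[1]]=b
cv2.imwrite('pics/end.png',c[:,:,::-1])
E
```

```text
time_s: 22.35
ee_pos: [0.5599, 0.2659, 0.1548]
tool_rot: [0.728, 0.686, 0.002, -0.0]
wrist_force: [0.6, 1.1, 0.0]
finger_gap: 0.503
gripper_force: 0.0
time_s: 23.35
ee_pos: [0.421, 0.2736, 0.1926]
tool_rot: [0.728, 0.686, 0.002, -0.0]
wrist_force: [0.1, 0.2, -0.2]
finger_gap: 0.501
gripper_force: 0.0
(array([560.08797904, 266.18677092]), np.float64(13.623529411764707)) [211.0, 260.7, 242.5, 313.4]
```

View pics/end.png

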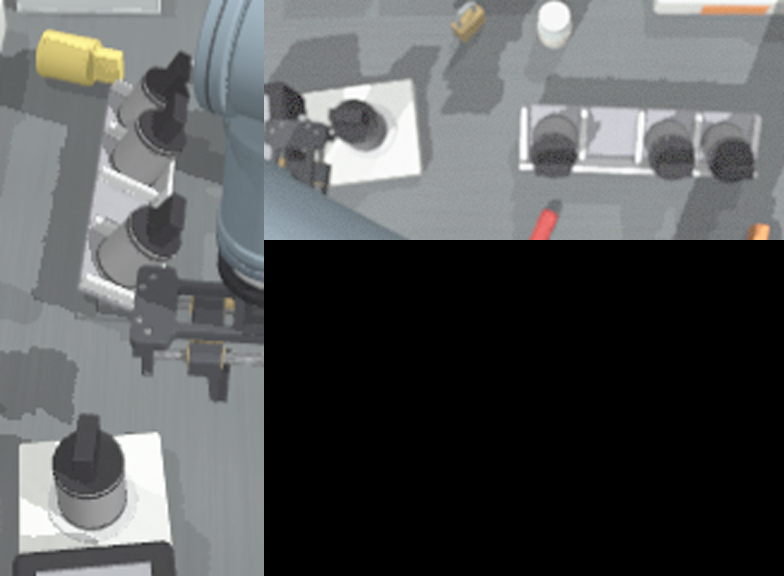

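The drum stands upright on the plate (side crop (90,490), top crop (360,125)). The other three are in their pockets, the second pocket is empty, and the gripper is clear.

```bash
python3 -c "
from bench import job
print(job.sign_off())"
```

```text
the job is handed in; nothing more can be done
None
```

The full drum (about 0.70 kg, second pocket from the left) stands upright and fully home on the embosser's spindle; the three spent drums are in their pockets, and the job was handed in at about 24 s of the 72 s allowed.

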